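# Release the locked disc tray of an unpowered reader with the release pin

## Task

The disc reader has lost power with its tray locked shut: take the red-handled release pin from the tool stand, push it gently down the small yellow-rimmed hole in the reader's top and feel for the hidden spring latch until it lets go and the tray springs out a little. Do not force the latch against its stop. Then stand the pin back in its place in the tool stand, draw the tray fully out by its pull, let go, and leave everything else as it is.

Things in the scene. Friction and masses are not known exactly. Their poses are not given: they have to be found in the camera images.
- reader: disc reader, fixed to the table: grey box 280 x 250 mm with a flat deck 150 mm above the table and a rounded hood over the whole width of its rear (from 26 mm before the origin backwards) that rises to 212 mm. Origin: centre of its underside. Its x axis points from the front to the rear, y towards the side with the hole, z up. The tray is in the front face, which lies 140 mm before the origin, on the robot's side
- hole (a point): middle of the mouth of the release hole, level with the deck, 95 mm before the reader's origin and 96 mm to its +y side. Upright round hole, 9 mm across with a 2.5 mm countersink, in a yellow square bush 30 mm wide and 12 mm deep; under it the housing is open down to the hidden latch. Axes as the reader's. A push of over 18 N by the pin anywhere on the reader is damage
- latch_middle (a point): a mark on the reader (does not move): point on the hole's axis 28 mm below the deck. The latch's flat strike pad, 13 mm across, lies hidden up to 12 mm above or below it, different on every reader. Pressed down it resists with 4 to 6 N, rising to 6 to 8 N; after 6 mm it frees the tray (a drop of 2 to 3 N is felt). 2 mm further is a solid stop; over 18 N is damage
- tray (a joint): how far the tray is out, m: 0 locked shut, about 0.020 after the latch has let go, 0.105 fully out against its stop. It slides level along the reader's -x axis, with about 1 N of friction; it stays where it is left
- tray_pull (a point): grip point of the tray's pull, moves with the tray: an upright black fin in the middle of the tray's pale face panel, 10 mm thick along y, standing out 36 mm (x) from the panel, 46 mm high; this point is in the fin's middle, 20 mm out from the panel, 18 mm under the fin's top and 22 mm below the deck's height. Axes as the reader's
- stand: grey tool stand, fixed: block 62 mm (x) x 160 mm (y) x 68 mm high with three upright round holes in a row along y at -50, 0 and +50 mm, each 9 mm across and 64 mm deep, with a 2 mm countersink. Origin: centre of its underside. The pin and two other tools stand in the holes, in any order
- pin_grip (a point): centre of the release pin's red handle: round, 16 mm across, 56 mm long (collar 18 mm across at its foot). z runs along the pin, up when it stands. The handle's foot lies 28 mm below this point and rests on the stand's top when the pin is in its hole. 60 g in all, more or less
- pin_tip (a point): the flat tip of the pin's steel shaft, 88 mm below pin_grip on the pin's axis; the shaft is 6 mm across and 60 mm long from the handle's foot. Axes as the pin_grip's
- driver_grip (a point): middle of the yellow handle (24 mm across, 52 mm long) of another tool in the stand, with the same shaft; stays there
- probe_grip (a point): middle of the slim blue handle (13 to 15 mm across, 54 mm long) of another tool in the stand, with the same shaft; stays there
- rack: green rack with capped sample tubes, fixed, 62 x 150 mm, 84 mm high over the caps; origin: centre of its underside
- cup: specimen cup with white lid, 52 mm across, 62 mm high; origin: centre of its underside
- scanner: dark grey hand scanner lying on its side, about 160 x 80 x 40 mm; origin on the table near its middle
- stapler: red stapler, 125 x 30 x 47 mm; origin: centre of its underside
- mouse: black computer mouse, 66 mm across, 34 mm high; origin: centre of its underside
- marker: blue marker pen lying, 120 mm long, 14 mm thick; origin: under its middle
There are look-alikes about, which are no part of the job. Several things look just like the stand: the one meant starts nearest to the robot's base.

How it is judged (in metres and radians):
On the way, in this order (a step that is already met when the one before it is completed fails the run):
1. the tip of the pin is down in the release hole while the tray is still locked (z of pin_tip in the frame of hole below -0.01 m and horizontal distance between pin_tip and hole below 0.005 m and value of joint tray below 0.003 m), for 0.1 s.
2. the latch lets go and the tray springs out while the pin is in the hole (value of joint tray above 0.01 m and z of pin_tip in the frame of hole below -0.015 m and horizontal distance between pin_tip and hole below 0.005 m), for 0.02 s.
At the end, for the whole second after the job is handed in: the tray is drawn out to within 8 mm of its stop and at rest; the pin stands upright (within 0.12 rad) in a hole of the stand, its tip no more than 20 mm above the table, let go and at rest (value of joint tray above 0.097 m and velocity of joint tray between -0.02 and 0.02 m/s and z of pin_tip in the frame of stand below 0.02 m and x of pin_tip in the frame of stand between -0.008 and 0.008 m and y of pin_tip in the frame of stand between -0.058 and 0.058 m and angle between pin_grip's own z axis and vertical below 0.12 rad and linear speed of pin below 0.02 m/s); the robot touches nothing.
It fails at once if the pin presses on the latch or any part of the reader with more than 18 N (contact force between pin and reader above 18 N).
It fails at once if another tool, the cup, scanner, stapler, mouse or marker is moved by more than 25 mm (distance of any of driver_grip, probe_grip, cup, scanner, stapler, mouse, marker from where it was at the start of the episode above 0.025 m).
It also fails if it takes over 72 s, if anything falls off the work surface, if the arm or the gripper's body presses on something with over 40 N, if the wrist force passes 120 N, or if a joint passes its speed limit or range.

## Robot

A 6-joint arm with a two-finger parallel gripper is mounted at the origin on the work surface. World frame = base frame: x ahead of the robot, y to its left, z up, the work surface at z = 0. Lengths are in mm, angles in degrees, forces in N, time in s.
With the tool pointing down it reaches from about 325 to 925 mm from the base axis. Payload 3.1 kg.
Tool frame: the origin (TCP) lies at the very end of the fingers, on their centre line; the grasp point (between the pads) lies grasp_offset behind it (grasp_offset is the distance from the TCP to the grasp point, in mm); z points along the fingers, x is the direction in which the jaws open and shut, and the axes are right-handed (so a half turn about z gives the same grasp; the last joint's range is limited). The gripper opens to 85 mm and grips with 20 to 120 N. Pads are 22 mm wide; open, the fingers measure 114 mm over their backs; the gripper's body (76 mm by 85 mm) begins 54 mm behind the grasp point. The pads swing forward as they close: fully open they stand 13 mm farther back than shut.
Start: joints at [-82.002, 12.427, 92.441, -0, 75.132, -6.429], TCP at [155.738, -605.297, 197.8] pointing down, gripper open.
Joint ranges: [-157.48, 157.48], [-44.54, 120.13], [17.64, 146.25], [-64.5, 244.5], [7.68, 150.69], [-147.95, 147.95]. Speed limits (degrees/s): [159.86, 159.86, 180, 180, 180, 180].

## Interface

Orientations are given as [roll, pitch, yaw] about the fixed x, y, z axes, in that order (R = Rz(yaw) Ry(pitch) Rx(roll)).
In Python, from station import * gives the robot as it stands. Calls block until the motion is done:
- goto(position, orientation): joint-space move of the TCP to a pose.
- move_l(position, attitude=None, speed=150): straight line of the TCP; attitude=None keeps the orientation; speed is the mean speed in mm/s.
- move_j(angles): joint-space move.
- grip(opening, squeeze=None): finger opening in mm; squeeze is the grip in N (None keeps the last); returns when the fingers have stopped.
- wait(seconds).
- solve_ik(position, orientation): joint angles nearest the present ones, or None.
- get_obs(): the state.
- get_image(name): name is "scene" or "side" or "wrist"; returns the picture (400x640x3 uint8, red, green, blue); there is no depth.
- get_calibration(name): a dict with "fx", "fy", "cx", "cy" (pixels), "R" (3x3) and "t" (3): a world point X has camera coordinates R X + t; the wrist camera has in their place "mount" (4x4, takes a point from camera to tool coordinates, whose origin is the TCP and whose axes are the tool frame's). Camera axes: x right, y down, z forward; pixel columns grow to the right and rows downward; lengths in mm; the calibration is good to about 2 mm. A picture is of the moment at which its call begins: read the wrist's pose just before it. get_calibration takes no time and is no camera call.
A pose or a line that the arm cannot do raises Unreachable and nothing moves.
- sign_off(): hands the job in, once; it reports no verdict.
Trained networks look in the newest picture that a camera, given by its name, has taken for a name from the list of things; names that differ only in an ending like _2 or _b are one class to them, and where a whole thing is asked for, a point or a joint stands for the part that bears it (a point fixed in the world has none). Each returns a list of dicts, best first, with "score" (0 to 1); they miss things now and then, are a little off and sometimes report something else, mostly with a low value. They report only what shows in the picture. A call takes as long as a camera call. They do not tell look-alikes from the thing itself.
- spot_in(name, camera): "extent" ([centre column, centre row, width, height] in pixels, round what is visible of it).
- regions_of(name, camera): "region" (400x640 bool, what is visible of it) and "extent" ([centre column, centre row, width, height] in pixels, round what is visible of it).
The state is a dict: "t": time; "joint_pos": joint angles; "qvel": joint speeds; "effort": joint torques, N m; "tcp_pos": TCP position; "ee_rot": TCP orientation; "wrist_force": force on the tool from outside, world axes, zero at the start; "moment": the same for the moment, N m; "grip_width": finger opening in mm.
Only numpy, scipy, OpenCV 4.12 (cv2) and the standard library are available. Lean on these libraries where they do the work, as an engineer would, in place of code of your own. Each camera call takes 0.05 s, during which the arm holds its last target.

## Working session

There is one attempt and no reset: what is moved stays moved. The work goes in short steps, each a Python script; the robot and the scene stay as the last script left them, time stands still between calls to the robot, and variables do not carry over. Pictures are saved under pics/ and viewed, and the job is handed in when it is done.

```bash
mkdir -p pics; ls; python3 - <<'E'
from station import *
import cv2
o=get_obs();print(o)
for c in ["scene","side","wrist"]:
    im=get_image(c);cv2.imwrite(f"pics/{c}0.png",im[:,:,::-1]);print(c,get_calibration(c))
    for n in ["reader","stand","pin_grip","tray_pull"]:
        r=spot_in(n,c);print(n,[(round(a["score"],2),[int(v) for v in a["extent"]]) for a in r][:5])
E
```

```text
pics
{'t': 0.0, 'joint_pos': array([-8.20015594e+01,  1.24758395e+01,  9.25293876e+01, -9.92407703e-04,
        7.51306053e+01, -6.42946305e+00]), 'qvel': array([-0.0601432 , -0.03869358,  0.09161538,  0.00503483,  0.1133775 ,
        0.01249864]), 'effort': array([ 1.11321857e-03, -3.96837115e+01, -3.03849864e+01, -1.03907660e-04,
        9.73967632e-03,  3.50706003e-06]), 'tcp_pos': array([ 155.60771409, -604.39759677,  196.47000551]), 'ee_rot': array([-1.79985742e+02,  1.35085377e-01, -7.55718237e+01]), 'wrist_force': array([ 0.20037514, -0.12913789, -0.07050571]), 'moment': array([-0.01110125,  0.0247776 , -0.00366325]), 'grip_width': 85.4740792223545}
scene {'fx': 479.0268966839694, 'fy': 479.0268966839694, 'cx': 313.3374069094396, 'cy': 207.13251965826353, 'R': array([[ 0.829974  ,  0.55765484,  0.01281538],
       [ 0.43511887, -0.63288286, -0.64041459],
       [-0.34901966,  0.53710368, -0.76792247]]), 't': array([-477.59563626, -196.25979354, 1715.94112582])}
reader [(0.83, [363, 232, 127, 122])]
stand [(0.87, [223, 260, 53, 60]), (0.57, [307, 340, 43, 73])]
pin_grip [(0.63,
[... 441 characters left out ...]
 [(0.65, [349, 198, 136, 118])]
stand [(0.9, [290, 309, 53, 74]), (0.84, [431, 283, 67, 65]), (0.36, [266, 159, 44, 22])]
pin_grip [(0.73, [289, 290, 8, 23])]
tray_pull [(0.78, [307, 204, 33, 40])]
wrist {'fx': 351.6074515785208, 'fy': 351.6074515785208, 'cx': 314.0007120143828, 'cy': 194.92785505996537, 'mount': array([[ 9.99999514e-01, -4.22606736e-04,  8.91192759e-04,
        -1.67321296e+00],
       [ 1.20075937e-04,  9.48998008e-01,  3.15282042e-01,
        -8.10989849e+01],
       [-9.78980468e-04, -3.15281781e-01,  9.48997597e-01,
        -1.75941883e+02],
       [ 0.00000000e+00,  0.00000000e+00,  0.00000000e+00,
         1.00000000e+00]])}
reader []
stand []
pin_grip []
tray_pull []
```

View pics/scene0.png

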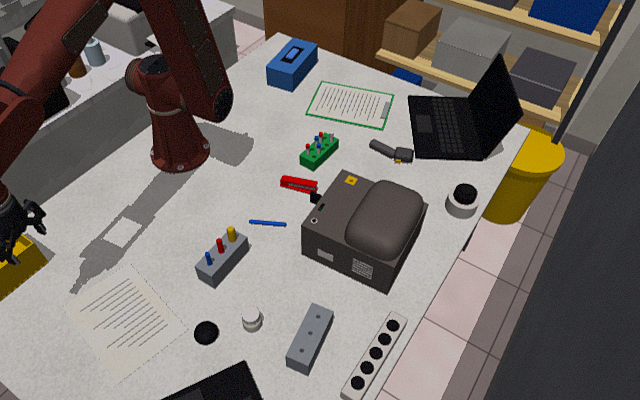

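View pics/side0.png

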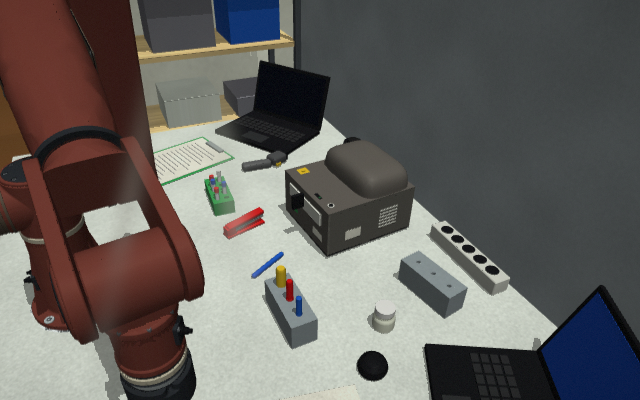

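```bash
python3 - <<'E'
import cv2
a=cv2.imread("pics/side0.png")
cv2.imwrite("pics/side0z.png",cv2.resize(a[130:380,220:480],None,fx=3,fy=2.4,interpolation=cv2.INTER_CUBIC)[:600])
a=cv2.imread("pics/scene0.png")
cv2.imwrite("pics/scene0z.png",cv2.resize(a[150:350,180:440],None,fx=3,fy=3,interpolation=cv2.INTER_CUBIC))
E
```

```text
(no output)
```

The scene picture shows the stand with blue (209,258), red (220,245) and yellow (231,233) tools. The yellow bush is at (351,181), and at (304,171) in the side view. Next, coarse positions.

```bash
cat > h.py <<'E'
from station import *
import numpy as np, cv2
from scipy.spatial.transform import Rotation as Ro
def Rt(c,o=None):
    k=get_calibration(c)
    if c=="wrist":
        M=np.array(k["mount"]);T=np.eye(4);T[:3,:3]=Ro.from_euler("xyz",o["ee_rot"],degrees=True).as_matrix();T[:3,3]=o["tcp_pos"]
        W=np.linalg.inv(T@M);R,t=W[:3,:3],W[:3,3]
    else: R,t=np.array(k["R"]),np.array(k["t"])
    K=np.array([[k["fx"],0,k["cx"]],[0,k["fy"],k["cy"]],[0,0,1]]);return K,R,t
def ray(cam,uv,z):
    K,R,t=cam;d=R.T@np.linalg.inv(K)@np.array([uv[0],uv[1],1.]);c=-R.T@t
    return c+d*(z-c[2])/d[2]
def proj(cam,X):
    K,R,t=cam;p=K@(R@np.asarray(X,float)+t);return p[:2]/p[2]
def tri(obs):
    A=np.zeros((3,3));b=np.zeros(3)
    for cam,uv in obs:
        K,R,t=cam;d=R.T@np.linalg.inv(K)@np.array([uv[0],uv[1],1.]);d/=np.linalg.norm(d);P=np.eye(3)-np.outer(d,d);A+=P;b+=P@(-R.T@t)
    return np.linalg.solve(A,b)
E
python3 - <<'E'
from h import *
S=Rt("scene");D=Rt("side")
print("hole",ray(S,(351,181),150),ray(D,(304,171),150),tri([(S,(351,181)),(D,(304,171))]))
for n,a,b in [("red",(220,245),(289,290)),("blue",(209,258),(298.5,306)),("yel",(231,233),(281,276))]:
    print(n,ray(S,a,96),ray(D,b,96),tri([(S,a),(D,b)]))
# reader deck front corners
print("fl",ray(S,(342,171),150),ray(S,(303,229),150),ray(D,(286,178),150),ray(D,(327,220),150))
E
```

```text
hole [640.3640611  101.80267786 150.        ] [637.09163585  98.57130862 150.        ] [639.25132679 104.09032446 146.78436339]
red [ 441.26034496 -271.54164925   96.        ] [ 438.45204713 -275.80820404   96.        ] [ 439.67153696 -270.7634935    91.98509572]
blue [ 445.20707967 -321.64333285   96.        ] [ 439.38533149 -327.69067253   96.        ] [ 441.77091147 -319.81501476   88.57102117]
yel [ 439.45319238 -221.97584368   96.        ] [ 438.22906445 -227.2906806    96.        ] [ 438.96194952 -222.22314522   93.08669707]
fl [596.34136842 121.88533578 150.        ] [ 624.50195607 -127.3398987   150.        ] [575.02749847  83.40181998 150.        ] [ 595.36957184 -141.1526686   150.        ]
```

View pics/scene0z.png

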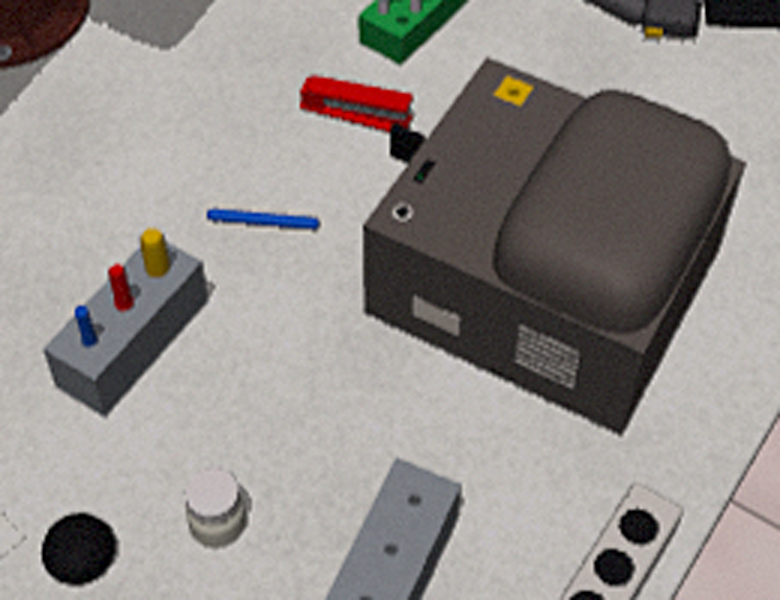

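View pics/side0z.png

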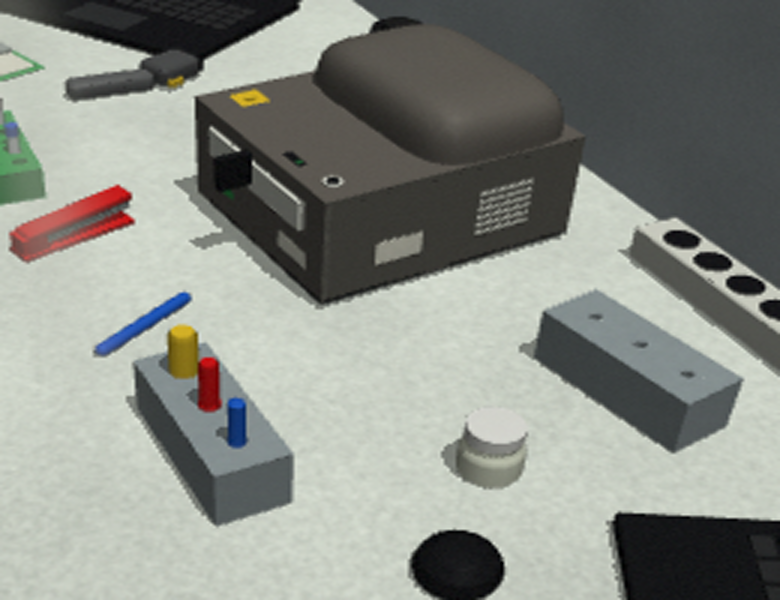

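```bash
python3 - <<'E'
from h import *
try: print(grasp_offset)
except Exception as e: print(e)
def look(n):
    o=get_obs();im=get_image("wrist");cv2.imwrite(f"pics/{n}.png",im[:,:,::-1]);return Rt("wrist",o),o
goto([440,-271,260],[180,0,0])
c,o=look("w1");print(o["t"],o["tcp_pos"],o["ee_rot"],o["joint_pos"])
for n in ["pin_grip","driver_grip","probe_grip","stand"]:
    for a in regions_of(n,"wrist")[:2]:
        e=a["extent"];print(n,round(a["score"],2),np.round(e,1),ray(c,e[:2],124))
E
```

```text
18.700000000000003
2.375 [ 439.62021229 -271.81544419  259.80298781] [ 1.79985549e+02  2.63751741e-02 -8.23253271e-02] [-3.94935098e+01 -3.58220030e+00  1.02828103e+02 -2.82765049e-02
  8.07653012e+01 -3.94066473e+01]
pin_grip 0.98 [315.1 164.4  14.1  32. ] [ 440.28521225 -263.85680235  124.        ]
driver_grip 0.57 [313.8 114.8  25.2  28.6] [ 439.18113094 -219.71824715  124.        ]
probe_grip 0.6 [316.6 212.8  16.9  27.7] [ 441.68453579 -311.0018287   124.        ]
stand 0.63 [315.4 156.7  58.  144.3] [ 440.55981831 -256.74246019  124.        ]
stand 0.55 [596.8 206.4  84.7 148.6] [ 706.40414744 -304.91483892  124.        ]
```

View pics/w1.png

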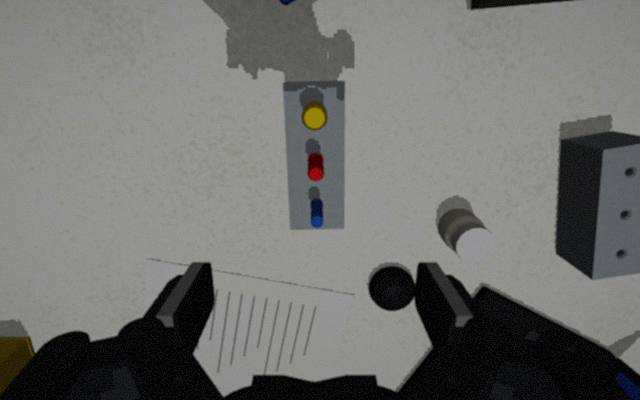

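```bash
python3 - <<'E'
from h import *
im=cv2.imread("pics/w1.png")
cv2.imwrite("pics/w1z.png",cv2.resize(im[70:240,270:360],None,fx=3.5,fy=3.5,interpolation=cv2.INTER_CUBIC))
from types import SimpleNamespace
o=dict(tcp_pos=[439.62021229,-271.81544419,259.80298781],ee_rot=[179.985549,.026375,-.0823])
c=Rt("wrist",o)
for n,uv in [("red",(315.1,164.4)),("yel",(313.8,114.8)),("blue",(316.6,212.8))]: print(n,ray(c,uv,96))
for uv in [(284,90),(344,90),(290,229),(345,228)]: print(ray(c,uv,68))
b,g,r=[im[:,:,i].astype(int) for i in range(3)]
m=(r>110)&(g<60)&(b<60);m[240:]=0;v,u=np.nonzero(m);print(u.min(),u.max(),v.min(),v.max(),u.mean(),v.mean(),ray(c,(u.mean(),v.mean()),96))
for y in [-264,-268,-271]:
  print(y,[proj(c,[440,y,z]) for z in (68,124)])
E
```

```text
red [ 440.36078855 -270.5725267    96.        ]
yel [ 439.15750533 -222.46936423   96.        ]
blue [ 441.88583539 -321.95220865   96.        ]
[ 409.29572512 -200.8126902    68.        ]
[ 469.4562277  -200.90604913   68.        ]
[ 411.79558648 -352.65053492   68.        ]
[ 474.42612102 -351.50399265   68.        ]
309 323 158 180 315.5174825174825 173.3846153846154 [ 440.77228772 -279.76092881   96.        ]
-264 [array([314.68143328, 152.15858878]), array([314.7856557 , 164.55446609])]
-268 [array([314.68498439, 155.87259668]), array([314.78938365, 168.83478911])]
-271 [array([314.68763197, 158.64163617]), array([314.79216035, 172.02291972])]
```

View pics/w1z.png

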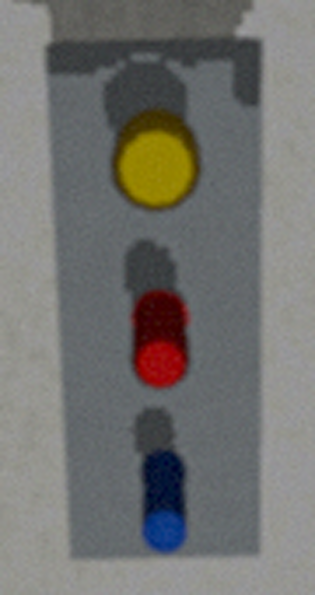

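```bash
cat >> h.py <<'E'
def look(n):
    o=get_obs();im=get_image("wrist");cv2.imwrite(f"pics/{n}.png",im[:,:,::-1]);return Rt("wrist",o),o
def st(s=""):
    o=get_obs();print(s,round(o["t"],2),np.round(o["tcp_pos"],1),np.round(o["ee_rot"],2),"F",np.round(o["wrist_force"],2),"w",round(o["grip_width"],1));return o
E
python3 - <<'E'
from h import *
grip(45)
st()
move_l([441,-272,150],[180,0,0],speed=150)
move_l([441,-272,79],speed=100)
st("down")
grip(10,60)
st("grip")
move_l([441,-272,95],speed=60);st("lift15")
move_l([441,-272,175],speed=150);st("lift")
look("w2")
E
```

```text
3.1 [ 440. -271.  260.] [180.  -0.   0.] F [ 0.1   0.64 -0.7 ] w 45.0
down 4.84 [ 441.6 -272.4   79.7] [ 1.7995e+02 -6.0000e-02  0.0000e+00] F [ 0.74 -0.1   0.68] w 44.9
grip 5.25 [ 441.6 -272.6   80.1] [ 1.7993e+02 -7.0000e-02  0.0000e+00] F [-0.29 -0.84  4.36] w 12.2
lift15 5.67 [ 441.1 -272.1   95.4] [ 1.7998e+02 -3.0000e-02  0.0000e+00] F [-1.18 -0.91 -1.11] w 12.3
lift 6.35 [ 440.4 -271.5  174. ] [-1.7994e+02  7.0000e-02  0.0000e+00] F [ 0.24 -0.23 -1.09] w 12.4
```

View pics/w2.png

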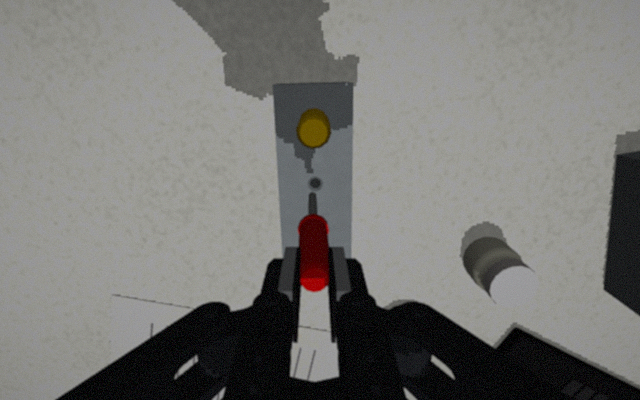

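```bash
python3 - <<'E'
from h import *
im=cv2.imread("pics/w2.png")
z=cv2.resize(im[170:310,250:380],None,fx=4,fy=4,interpolation=cv2.INTER_CUBIC)
k=get_calibration("wrist");M=np.linalg.inv(np.array(k["mount"]))
def pt(p):
    q=M@np.array([*p,1.]);return np.array([k["fx"]*q[0]/q[2]+k["cx"],k["fy"]*q[1]/q[2]+k["cy"]])
g=-18.7+3 
for n,zz in [("top",g-28),("mid",g),("foot",g+28),("tip",g+88)]: 
    u=pt((0,0,zz));print(n,u);cv2.circle(z,tuple(int(a) for a in ((u-[250,170])*4)),4,(0,255,0),1)
print(pt((0,5,g+88))-pt((0,0,g+88)),pt((0,0,g+83))-pt((0,0,g+88)))
cv2.imwrite("pics/w2z.png",z)
E
```

```text
top [314.78237748 279.8637351 ]
mid [314.64851819 249.72552756]
foot [314.54939548 227.40820751]
tip [314.40476263 194.84435031]
[-1.61564679e-03  6.33655473e+00] [0.00960479 2.16250422]
```

View pics/w2z.png

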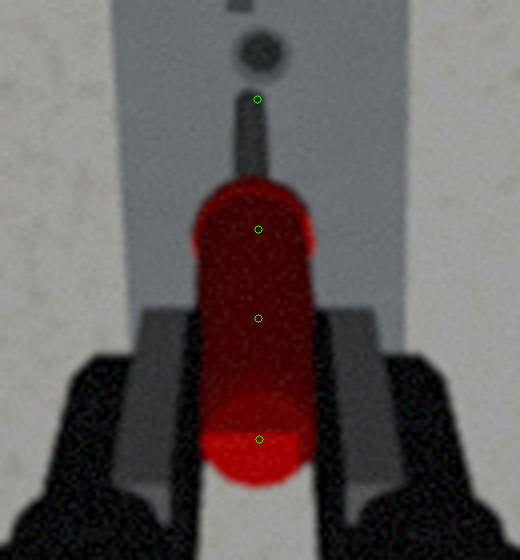

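```bash
python3 - <<'E'
from h import *
move_l([441,-272,270],speed=250)
move_l([630,95,270],[180,0,6],speed=250)
wait(0.3)
c,o=look("w3");st()
print(repr(o["tcp_pos"]),repr(o["ee_rot"]))
for n in ["hole","reader","tray_pull","pin_grip"]:
    try:
        for a in spot_in(n,"wrist")[:2]: print(n,round(a["score"],2),np.round(a["extent"],1))
    except Exception as e: print(n,e)
E
```

```text
9.08 [630.   94.6 270.1] [ 1.80e+02 -1.00e-02  5.97e+00] F [-0.27 -0.15 -1.11] w 11.9
array([629.95909531,  94.46561513, 270.17134624]) array([ 1.79995628e+02, -1.21908449e-02,  5.95645720e+00])
hole 0.73 [422.2 249.  385.8 276. ]
reader 0.84 [425.3 250.8 385.8 269.3]
tray_pull 0.84 [252.3 242.   44.1  46.2]
pin_grip 0.62 [315.1 241.3  29.1 102.8]
```

View pics/w3.png

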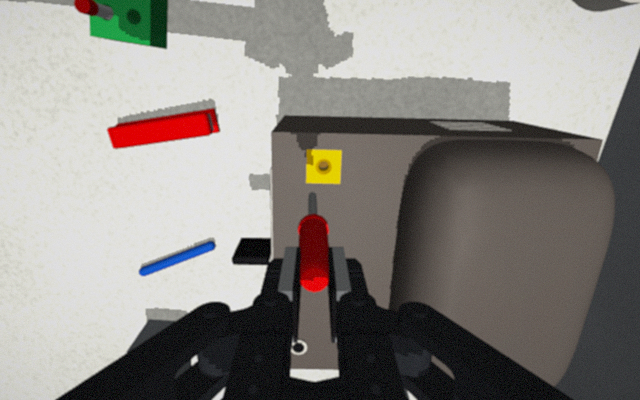

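```bash
python3 - <<'E'
from h import *
im=cv2.imread("pics/w3.png")
b,g,r=[im[:,:,i].astype(int) for i in range(3)]
m=((r>150)&(g>130)&(b<90)).astype(np.uint8);m[:130]=0;m[200:]=0
cs,_=cv2.findContours(m,0,2);cc=max(cs,key=cv2.contourArea)
print(cv2.boundingRect(cc),cv2.minAreaRect(cc))
o=dict(tcp_pos=[629.959,94.466,270.17],ee_rot=[180,-.012,5.956]);c=Rt("wrist",o)
x,y,w,h=cv2.boundingRect(cc)
for uv in [(x,y),(x+w,y),(x,y+h),(x+w,y+h),(x+w/2,y+h/2)]: print(ray(c,uv,150)[:2])
print("front edge",ray(c,(272,132),150)[:2],ray(c,(270.5,240),150)[:2])
cv2.imwrite("pics/w3z.png",cv2.resize(im[110:260,250:380],None,fx=4,fy=4,interpolation=cv2.INTER_CUBIC))
E
```

```text
(305, 149, 37, 36) ((323.27374267578125, 166.06114196777344), (35.49614715576172, 34.97921371459961), 1.9749339818954468)
[619.61670312 118.70636374]
[650.92359865 121.96614543]
[622.67379873  86.87152883]
[655.03949712  90.24005975]
[637.03321996 104.71018199]
front edge [590.74626044 130.16312013] [595.94522486  30.5420469 ]
```

View pics/w3z.png

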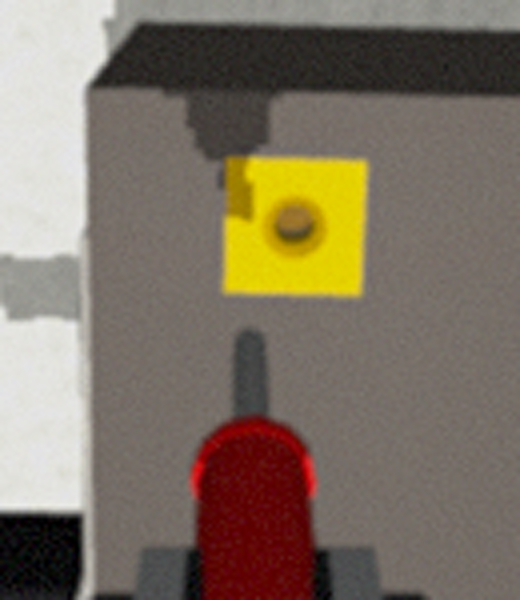

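```bash
cat >> h.py <<'E'
def tiptool(uv=(312.5,196.3),z=72.):
    k=get_calibration("wrist");M=np.array(k["mount"])
    d=M[:3,:3]@np.array([(uv[0]-k["cx"])/k["fx"],(uv[1]-k["cy"])/k["fy"],1.]);p=M[:3,3]
    return p+d*(z-p[2])/d[2]
def Rtool(o): return Ro.from_euler("xyz",o["ee_rot"],degrees=True).as_matrix()
E
python3 - <<'E'
from h import *
o=dict(tcp_pos=np.array([629.959,94.466,270.17]),ee_rot=[180,-.012,5.956]);c=Rt("wrist",o)
T=tiptool();print("tip tool",T)
H=ray(c,(323.7,166.8),150);print("hole",H)
R=Ro.from_euler("xyz",[180,0,4],degrees=True).as_matrix()
tgt=H+[0,0,14]-R@T;print(tgt)
move_l(tgt,[180,0,4],speed=100);wait(0.3)
c,o=look("w4");st();print(repr(o["tcp_pos"]),repr(o["ee_rot"]))
im=cv2.imread("pics/w4.png")
cv2.imwrite("pics/w4z.png",cv2.resize(im[130:280,250:380],None,fx=4,fy=4,interpolation=cv2.INTER_CUBIC))
u=proj(c,H);print(u,(u-[250,130])*4)
E
```

```text
tip tool [-1.27005833  1.0208623  72.        ]
hole [637.18531307 104.90456499 150.        ]
[638.38106585 106.01153531 236.        ]
 10.15 [638.7 105.9 236.8] [ 1.80e+02 -7.00e-02  3.99e+00] F [ 0.05 -0.37 -0.73] w 12.4
array([638.78266013, 105.93034133, 236.86118499]) array([ 1.79995573e+02, -8.09511861e-02,  3.99427395e+00])
[311.97540377 190.09164314] [247.90161509 240.36657255]
```

View pics/w4z.png

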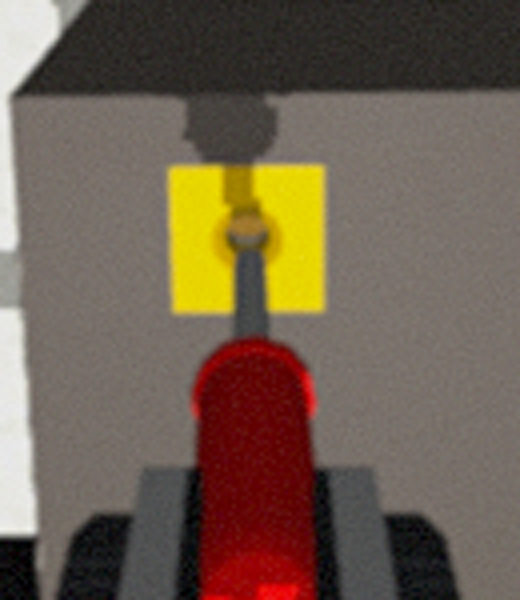

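```bash
python3 - <<'E'
from h import *
o=get_obs();p=np.array([638.38,106.01,236.]);
b=np.mean([get_obs()["wrist_force"] for _ in range(3)],axis=0);print("base",b)
log=[];z=236.
while z>222-22:   # to 22 below deck
    z-=1.0
    move_l([p[0],p[1],z],speed=25)
    o=get_obs();f=o["wrist_force"]-b;log.append((z-222,o["tcp_pos"][2]-222,*f,o["t"]))
    if f[2]>3 or np.hypot(*f[:2])>5: print("STOP");break
for l in log: print(np.round(l,2))
E
```

```text
base [ 0.04554418 -0.36975768 -0.73255978]
[13.   12.99  0.18  0.5   0.3  10.4 ]
[ 1.200e+01  1.181e+01  6.600e-01 -1.000e-02  1.130e+00  1.065e+01]
[11.   10.84  0.49  0.65  0.96 10.9 ]
[10.    9.87  0.82  0.3   0.37 11.15]
[ 9.    8.84  0.24  0.15  0.89 11.4 ]
[ 8.    7.85  0.81  0.19 -0.1  11.65]
[ 7.    6.88 -0.19  0.11  0.91 11.9 ]
[ 6.    5.88  0.69  0.34 -0.9  12.15]
[ 5.    4.87 -0.87  0.96 -0.23 12.4 ]
[ 4.    3.85 -0.88  0.39  0.36 12.65]
[ 3.    2.86  0.26  0.73  0.45 12.9 ]
[ 2.    1.87  0.21  0.3   0.54 13.15]
[ 1.    0.87  0.4   0.35  0.29 13.4 ]
[ 0.   -0.11 -0.83  1.    0.87 13.65]
[-1.   -1.1  -0.62  0.17 -0.2  13.9 ]
[-2.   -2.13 -0.14  1.04  0.71 14.15]
[-3.   -3.15 -0.43 -0.56  0.65 14.4 ]
[-4.   -4.12  0.48  0.89  0.37 14.65]
[-5.   -5.13 -0.52  0.24 -0.45 14.9 ]
[-6.   -6.15  0.26  0.61  1.17 15.15]
[-7.   -7.14 -0.3   0.58  0.13 15.4 ]
[-8.   -8.12  0.8  -0.25  0.05 15.65]
[-9.00e+00 -9.13e+00 -2.70e-01 -1.00e-02 -1.70e-01  1.59e+01]
[-10.   -10.13   0.48   0.25  -0.5   16.15]
[-11.   -11.14  -0.39   0.44   0.32  16.4 ]
[-12.   -12.12   0.49   1.06   0.02  16.65]
[-13.   -13.14  -0.97   0.36  -0.49  16.9 ]
[-14.   -14.12   0.2    0.24  -0.37  17.15]
[-15.   -15.09  -0.83  -1.41  -0.35  17.4 ]
[-16.   -16.1    0.48   0.48  -0.33  17.65]
[-17.   -17.13  -0.17   0.42  -0.05  17.9 ]
[-18.   -18.15  -0.07  -0.34  -0.31  18.15]
[-19.   -19.13   0.34   0.75   0.1   18.4 ]
[-20.   -20.13  -0.57   0.18   0.78  18.65]
[-21.   -21.13  -0.49   0.48   0.3   18.9 ]
[-22.   -22.11  -0.75  -1.03  -1.08  19.15]
```

```bash
python3 - <<'E'
from h import *
p=np.array([638.38,106.01]);b=np.array([-.1,-.1,-.55]);z=200.
def F():
    v=[]
    for _ in range(4): v.append(get_obs()["wrist_force"]-b);wait(0.02)
    return np.mean(v,axis=0)
c=None;mx=0;tot=0
while z>222-50:
    s=1.0 if c is None else 0.5
    z-=s; move_l([*p,z],speed=20); o=get_obs();f=o["wrist_force"]-b
    if c is not None or f[2]>2: f=F()
    d=o["tcp_pos"][2]-222
    print(round(z-222,2),round(d,2),np.round(f,2),round(o["t"],2))
    if c is None and f[2]>2: c=z
    if np.hypot(*f[:2])>7 or f[2]>11: print("LIMIT");break
    if c is not None:
        mx=max(mx,f[2])
        if c-z>=3.5 and f[2]<mx-1.4: print("DROP");break
        if c-z>=8.5: print("far");break
print(st())
get_image("scene");im=get_image("side");cv2.imwrite("pics/side5.png",im[:,:,::-1])
E
```

```text
-23.0 -22.98 [-0.38 -0.15  1.08] 19.4
-24.0 -23.21 [-0.06  0.13  3.01] 19.65
-24.5 -23.51 [-0.31  0.23  6.02] 19.97
-25.0 -24.04 [-0.35  0.27  6.1 ] 20.28
-25.5 -24.54 [0.11 0.14 5.88] 20.6
-26.0 -24.97 [ 0.1  -0.3   6.21] 20.92
-26.5 -25.38 [-0.12 -0.03  5.84] 21.23
-27.0 -25.84 [-0.07 -0.13  5.96] 21.55
-27.5 -26.31 [0.06 0.36 6.38] 21.87
-28.0 -26.75 [-0.17 -0.01  6.68] 22.18
-28.5 -27.22 [-0.34  0.35  6.53] 22.5
-29.0 -27.71 [ 0.05 -0.31  6.7 ] 22.82
-29.5 -28.26 [ 0.1  -0.3   6.38] 23.13
-30.0 -28.75 [ 0.19 -0.16  3.03] 23.45
DROP
 23.52 [638.8 106.  192.6] [ 1.8e+02 -7.0e-02  4.0e+00] F [-0.33  0.28  2.8 ] w 12.5
{'t': 23.5167, 'joint_pos': array([ 3.21791687e+00,  1.53033533e+01,  8.95332496e+01,  8.11073902e-04,
        7.50941281e+01, -7.80713983e-01]), 'qvel': array([-0.06421879,  0.3563882 ,  0.61554039, -0.01561542, -0.20554463,
       -0.04137988]), 'effort': array([-1.42735176e-02, -4.02662158e+01, -2.92231339e+01, -2.98427338e-03,
       -1.41348285e-02, -1.50986657e-04]), 'tcp_pos': array([638.80393961, 106.03024935, 192.62511816]), 'ee_rot': array([ 1.79999840e+02, -6.92732372e-02,  3.99842279e+00]), 'wrist_force': array([-0.3305806 ,  0.28002709,  2.80429336]), 'moment': array([-0.0024208 ,  0.03699828, -0.02338272]), 'grip_width': 12.4885216343983}
```

View pics/side5.png

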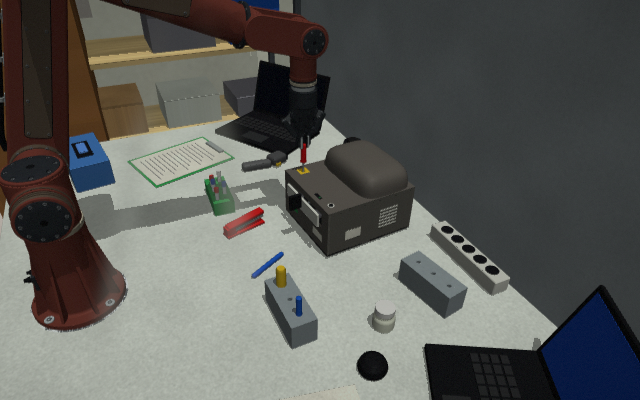

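```bash
python3 - <<'E'
from h import *
a=cv2.imread("pics/side0.png")[160:250,270:350];b=cv2.imread("pics/side5.png")[160:250,270:350]
cv2.imwrite("pics/cmp5.png",cv2.resize(np.hstack([a,b]),None,fx=4.9,fy=4.9,interpolation=cv2.INTER_CUBIC))
E
```

```text
(no output)
```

View pics/cmp5.png

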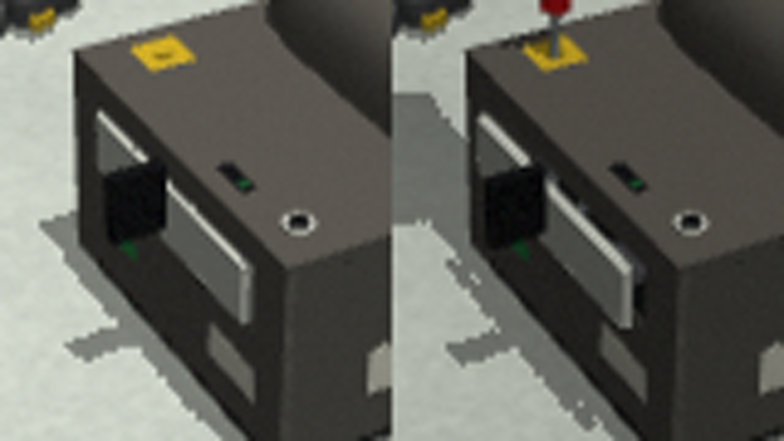

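```bash
python3 - <<'E'
from h import *
o=dict(tcp_pos=np.array([440.4,-271.5,174.]),ee_rot=[-179.94,.07,0]);c=Rt("wrist",o)
H=ray(c,(315.5,182.75),68);T=tiptool();R=Ro.from_euler("xyz",[180,0,0],degrees=True).as_matrix()
tgt=H-R@T;print(H,tgt)
move_l([638.38,106.01,225],speed=60)
move_l([638.38,106.01,265],speed=150)
st("up")
move_l([441,-271.5,240],[180,0,0],speed=250)
move_l([441,-271.5,152],speed=150)
wait(0.3)
c,o=look("w6");st();print(proj(c,H),repr(o["tcp_pos"]))
im=cv2.imread("pics/w6.png")
cv2.imwrite("pics/w6z.png",cv2.resize(im[150:290,250:380],None,fx=4,fy=4,interpolation=cv2.INTER_CUBIC))
E
```

```text
[ 441.32909526 -271.94685282   68.        ] [ 442.64872195 -270.92035977  140.        ]
up 24.73 [638.8 106.  265.6] [ 1.8e+02 -9.0e-02  4.0e+00] F [-0.74  0.27 -0.95] w 12.2
 27.68 [ 441.4 -271.9  152.8] [ 1.7995e+02 -7.0000e-02 -0.0000e+00] F [ 0.38  0.14 -0.31] w 12.1
[313.86816769 189.46385891] array([ 441.59519275, -271.99669487,  153.07846142])
```

View pics/w6z.png

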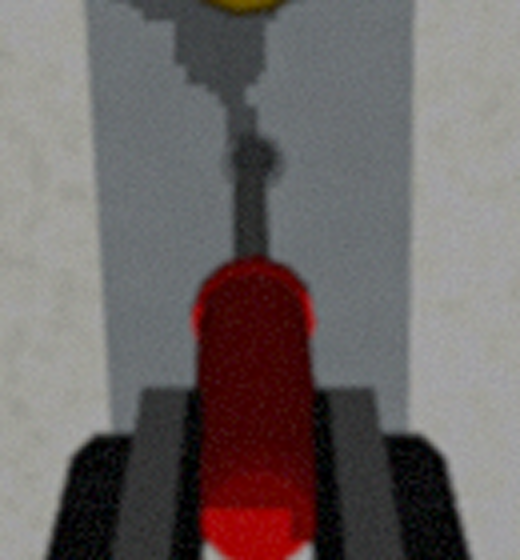

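```bash
python3 - <<'E'
from h import *
p=[441.8,-271.5];b=np.array([0,0,-.6])
move_l([*p,143],speed=60)
z=143.;l=[]
while z>79:
    z-=3 if z>84 else 1
    move_l([*p,z],speed=60);o=get_obs();f=o["wrist_force"]-b;l.append((z,o["tcp_pos"][2],*f))
    if f[2]>4 or np.hypot(*f[:2])>8: print("STOP");break
for a in l: print(np.round(a,1))
st()
E
```

```text
STOP
[140.  139.7   0.9   0.2  -0.8]
[137.  136.8   0.5   0.2   0.8]
[ 1.340e+02  1.337e+02  4.000e-01  1.000e-01 -1.000e-01]
[131.  130.7  -0.6   0.4  -0. ]
[ 1.280e+02  1.277e+02  1.000e-01  0.000e+00 -0.000e+00]
[ 1.250e+02  1.247e+02  5.000e-01  2.000e-01 -1.000e-01]
[ 1.220e+02  1.217e+02  1.000e-01  1.000e-01 -1.000e-01]
[119.  118.7   0.4   0.2   0.2]
[116.  115.7  -1.1   0.2   0.8]
[113.  112.7  -0.3  -0.2  -0.4]
[110.  109.7   0.7  -0.9   0. ]
[107.  106.7   0.8   0.7   0.3]
[104.  103.7  -0.6  -0.9  -0.3]
[ 1.010e+02  1.007e+02 -3.000e-01  8.000e-01  1.000e-01]
[98.  97.7  0.2  0.7 -0.7]
[95.  94.7 -0.9  0.4 -0.3]
[92.  91.7  0.3  0.5  0.3]
[89.  88.7  0.2 -0.1 -0.1]
[86.  85.7 -0.  -0.   1.2]
[83.  82.7 -0.5 -0.7  0.4]
[82.  82.   0.4 -0.4  0.3]
[81.  80.9  0.3  0.  -0.8]
[80.  80.2  0.1  0.2  1.4]
[79.  80.1 -1.5  1.4  5.9]
 33.98 [ 442.3 -272.1   80.1] [ 1.7994e+02 -5.0000e-02  1.0000e-02] F [-1.47  1.43  5.35] w 12.4
```

```bash
python3 - <<'E'
from h import *
grip(45);st("open")
move_l([441.8,-271.5,175],speed=150)
move_l([441.8,-271.5,240],speed=250)
c0,o0=look("w7")
goto([540,3,240],[180,0,94]);wait(0.2)
c,o=look("w8");st();print(repr(o["tcp_pos"]),repr(o["ee_rot"]))
for a in spot_in("tray_pull","wrist")[:2]: print(round(a["score"],2),np.round(a["extent"],1))
E
```

```text
open 34.39 [ 441.6 -271.3   78.6] [-1.7998e+02  3.0000e-02  0.0000e+00] F [ 0.71 -0.47 -0.4 ] w 44.6
 37.02 [539.9   1.9 239.9] [-1.7999e+02  1.0000e-02  9.3880e+01] F [ 0.38 -0.29  0.16] w 45.1
array([539.858918  ,   1.86544072, 239.81161067]) array([-1.79978220e+02,  8.22061399e-03,  9.38676040e+01])
0.69 [313.8 205.6 195.8  73.8]
```

View pics/w7.png

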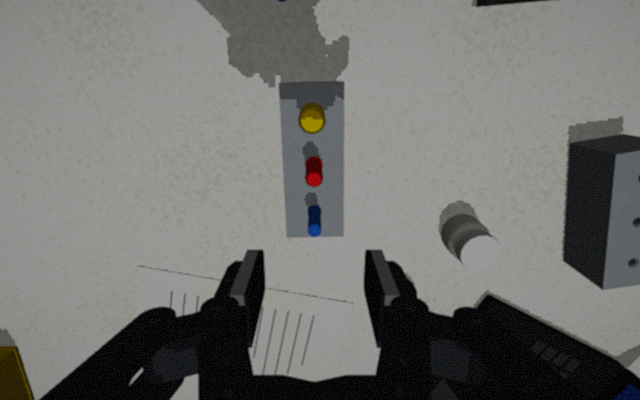

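View pics/w8.png

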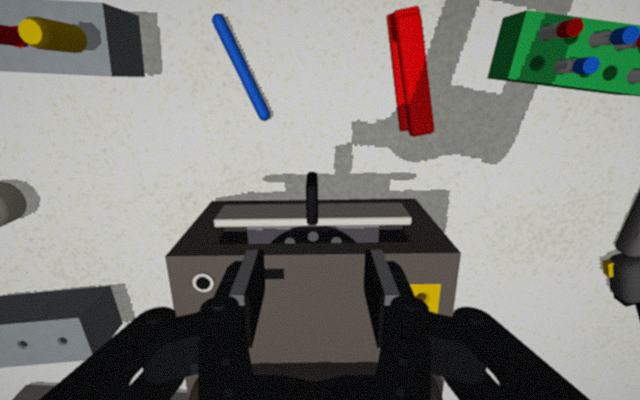

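```bash
python3 - <<'E'
from h import *
o=dict(tcp_pos=np.array([539.859,1.865,239.81]),ee_rot=[-179.978,.008,93.868]);c=Rt("wrist",o)
im=cv2.imread("pics/w8.png")
z=cv2.resize(im[160:240,250:380],None,fx=6,fy=6,interpolation=cv2.INTER_CUBIC)
Rz=Ro.from_euler("z",4,degrees=True).as_matrix();O=np.array([739,15.9,0])
for x in (-160,-165,-170,-176,-196,-201):
  for zz in (146,100):
    P=O+Rz@np.array([x,0,zz]);u=proj(c,P);print(x,zz,np.round(P,1),np.round(u,1))
print("fin",ray(c,(312.5,219),146),ray(c,(312.5,190),146))
for uv in [(215,224),(411,222)]: print("panel top", ray(c,uv,140))
cv2.imwrite("pics/w8z.png",z)
E
```

```text
-160 146 [579.4   4.7 146. ] [312.6 230.4]
-160 100 [579.4   4.7 100. ] [312.8 210.7]
-165 146 [574.4   4.4 146. ] [312.6 224.9]
-165 100 [574.4   4.4 100. ] [312.8 205.8]
-170 146 [569.4   4.  146. ] [312.6 219.3]
-170 100 [569.4   4.  100. ] [312.8 200.9]
-176 146 [563.4   3.6 146. ] [312.5 212.5]
-176 100 [563.4   3.6 100. ] [312.8 194.9]
-196 146 [543.5   2.2 146. ] [312.4 189.3]
-196 100 [543.5   2.2 100. ] [312.7 174.5]
-201 146 [538.5   1.9 146. ] [312.4 183.4]
-201 100 [538.5   1.9 100. ] [312.7 169.2]
fin [569.14030248   3.97512718 146.        ] [544.03104938   2.31439284 146.        ]
panel top [581.78813738 -78.28615165 140.        ]
panel top [568.67219027  87.61439631 140.        ]
```

View pics/w8z.png

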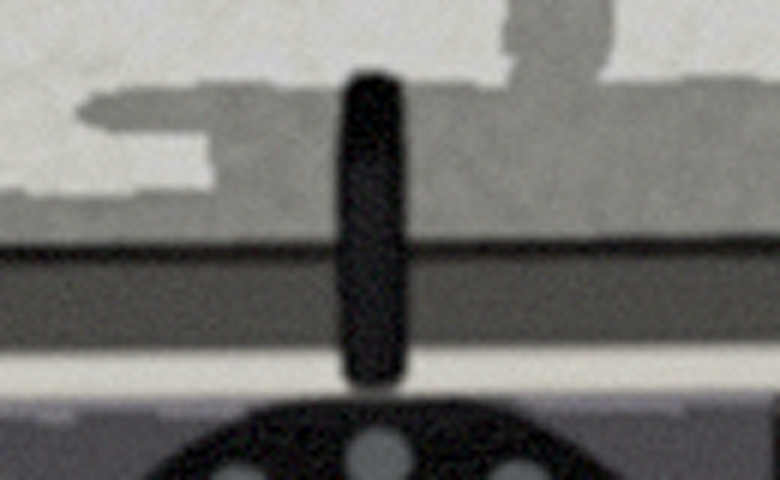

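```bash
python3 - <<'E'
from h import *
a=np.radians(4.3);d=np.array([-np.cos(a),-np.sin(a),0]);g=np.array([556.2,3.1,110.])
move_l([g[0],g[1],165],[180,0,94.3],speed=150)
move_l(g,speed=100);st("down")
grip(6,50);b=st("grip")["wrist_force"]
s=0
while s<95:
    s+=8 if s<72 else 2
    move_l(g+d*s,speed=100);o=get_obs();f=o["wrist_force"]-b
    print(s,np.round(o["tcp_pos"],1),np.round(f,1),round(o["t"],2))
    if -f@d>12 or np.linalg.norm(f)>20: print("STOP");break
st()
im=get_image("side");cv2.imwrite("pics/side9.png",im[:,:,::-1])
E
```

```text
down 38.42 [556.6   3.  110.5] [1.7995e+02 1.0000e-02 9.4300e+01] F [0.83 0.27 0.26] w 44.9
grip 38.88 [557.2   1.1 111.2] [179.89   0.23  94.33] F [-0.5  -4.43  1.09] w 7.0
8 [5.488e+02 4.000e-01 1.111e+02] [-0.9 -0.8  0.6] 39.12
16 [ 5.408e+02 -2.000e-01  1.112e+02] [-1.2 -1.9  0.9] 39.38
24 [532.9  -0.9 111.1] [-0.1 -1.8  0.7] 39.62
32 [524.9  -1.5 111.1] [-0.2 -1.1 -0.1] 39.88
40 [516.9  -2.2 111.1] [ 0.4 -2.3  1. ] 40.12
48 [509.   -2.8 111.2] [ 0.4 -1.4  0.4] 40.38
56 [501.   -3.5 111.1] [ 0.2 -1.   0.2] 40.62
64 [493.1  -4.1 111.1] [ 0.2 -2.2 -0. ] 40.88
72 [485.1  -4.7 111.1] [ 0.1 -1.8  0.6] 41.12
74 [483.7  -4.9 111.1] [ 1.  -1.9 -1.2] 41.38
76 [481.8  -5.  111.1] [ 0.7 -1.7  0.2] 41.62
78 [479.8  -5.2 111.2] [ 0.  -2.4 -0.3] 41.88
80 [477.8  -5.3 111.2] [ 0.4 -2.  -0.7] 42.12
82 [475.8  -5.5 111.2] [ 0.7 -1.  -0.9] 42.38
84 [473.8  -5.6 111.1] [ 1.1 -2.1 -0.8] 42.62
86 [472.5  -5.8 111.2] [ 3.5 -2.5 -1.8] 42.88
88 [472.6  -5.8 111.3] [ 7.3 -1.9 -6.3] 43.12
90 [472.6  -5.8 111.4] [ 12.7  -1.4 -10.7] 43.38
STOP
 43.38 [472.6  -5.8 111.4] [179.16   0.31  94.29] F [12.22 -5.86 -9.64] w 6.9
```

View pics/side9.png

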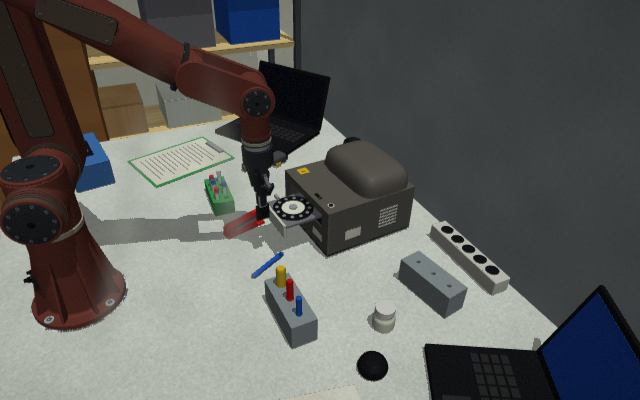

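The tray is out against its stop: travel ended after about 85 mm and the force rose to 12 N. Next I relax, let go, rise and check.

```bash
python3 - <<'E'
from h import *
a=np.radians(4.3);d=np.array([-np.cos(a),-np.sin(a),0]);g=np.array([556.2,3.1,110.])
move_l(g+d*85.5,speed=30);st("relax")
grip(45);st("open")
p=g+d*85.5;p[2]=180
move_l(p,speed=100);p[2]=290;move_l(p,speed=250);wait(0.3)
st()
c,o=look("w10")
Rz=Ro.from_euler("z",4.2,degrees=True).as_matrix();O=np.array([739,15.9,0])
for t in (85,97,105): print(t,proj(c,O+Rz@np.array([-143-t,0,146])),proj(c,O+Rz@np.array([-143-t,40,140])))
for n in ["scene","side"]: cv2.imwrite(f"pics/{n}11.png",get_image(n)[:,:,::-1])
E
```

```text
relax 43.73 [472.9  -5.7 111.2] [179.79   0.31  94.35] F [ 1.27 -6.34  0.48] w 7.0
open 44.17 [470.8  -3.  110. ] [-1.7999e+02 -2.0000e-02  9.4310e+01] F [0.11 0.28 1.29] w 44.8
 45.92 [470.   -3.2 288.2] [-1.7982e+02 -5.0000e-02  9.4300e+01] F [-0.47  0.25  0.41] w 45.2
85 [311.73223984 212.22925215] [352.37218048 210.10328747]
97 [311.72671222 200.52651081] [352.81155268 198.57240362]
105 [311.72295827 192.57886858] [353.10985005 190.74388752]
```

View pics/w10.png

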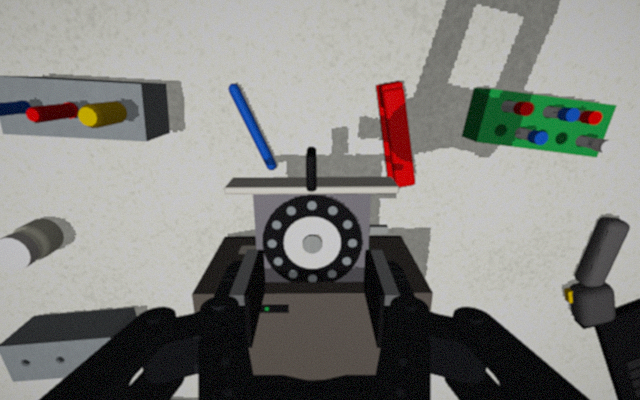

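View pics/scene11.png

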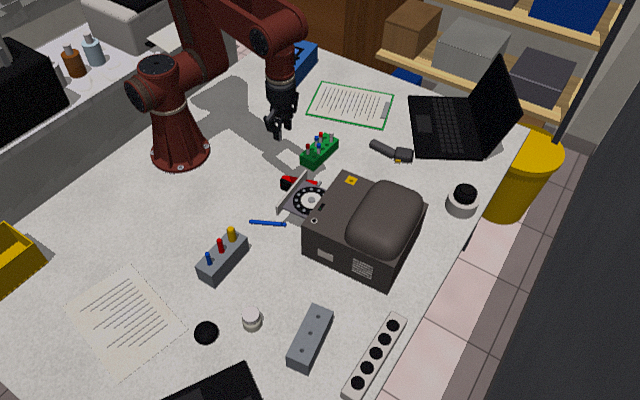

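View pics/side11.png

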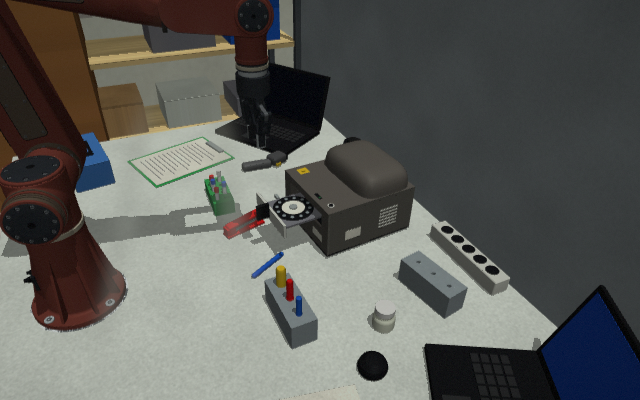

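The wrist picture shows the tray's panel edge at row 192, where 105 mm out should appear. The pin stands in the middle hole at (220,245) in the scene picture, and nothing else has moved.

```bash
python3 - <<'E'
from h import *
st();sign_off()
E
```

```text
46.07 [470.7  -3.3 289.3] [-1.7993e+02 -2.0000e-02  9.4300e+01] F [1.5  0.26 0.02] w 44.5
the job is handed in; nothing more can be done
```

The job is done and handed in at 46 s of the 72 s allowed; no verdict is reported.

- **Latch:** I took the red pin from the nearest stand and went down the yellow-rimmed hole in small force-checked steps. The latch pad was felt about 23 mm below the deck. It peaked at about 6.7 N, then dropped to 3 N, and I stopped there without reaching the stop. The side picture showed the tray sprung out.
- **Pin:** It went back into its own middle hole until its foot met the stand's top. Later pictures show it standing there upright, let go.
- **Tray:** I drew it about 85 mm until it met its stop, where the force rose to about 12 N. Then I relaxed, opened the gripper and rose clear. The last wrist picture puts it about 105 mm out.

The last pictures show nothing else moved, and the gripper is free of everything. One reading disagreed with the sizes given: the gripper reported about 12 mm on the 16 mm handle and 7 mm on the 10 mm fin. Both grasps held regardless. No check failed.

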